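# Mix a colour bottle on the touch-run vortex mixer

## Robot

A 6-joint arm with a two-finger parallel gripper is mounted at the origin on the work surface. World frame = base frame: x ahead of the robot, y to its left, z up, the work surface at z = 0. Lengths are in mm, angles in rad, forces in N, time in s.
With the tool pointing down it reaches from about 350 to 975 mm from the base axis. Payload 7.1 kg.
Tool frame: the origin (TCP) lies between the finger pads; the fingertips stand 19 mm ahead of it and the grasp point (between the pads) is the TCP; z points along the fingers, y is the line along which they close (so a half turn about z gives the same grasp; the last joint's range is limited). The gripper opens to 88 mm and grips with 3 to 60 N. Pads are 20 mm wide; open, the fingers measure 115 mm over their backs; the gripper's body (75 mm by 178 mm) begins 61 mm behind the grasp point.
Start: joints at [1.302, 0.423, 1.63, -0, 1.089, -0.019], TCP at [154.475, 605.593, 241.675] pointing down, gripper open.
Joint ranges: [-3, 3], [-0.9, 2.11], [0.09, 2.58], [-1.31, 4.45], [0.11, 2.69], [-2.54, 2.54]. Speed limits (rad/s): [2.39, 2.39, 3.01, 3.14, 3.14, 3.14].

## Interface

Orientations are given as a rotation vector (axis times angle).
In Python, from workcell import ctrl gives the robot as it stands.
- The arm moves only by the tool arm_command, never from a script. Its argument "series" is a list of rows, each an object with "linear": the shift along the tool's x, y, z in m, a list of three; "turn": the turn about the tool's z in rad. A call has 1 to 10 rows; each row shifts and turns the commanded pose from where the row before left it, along the tool's axes as they then stand; what a row does not reach is not made up. A row lasts 1/10 s, in which the tool goes at most 50 mm and 8.59 degrees, less where a joint would pass 70% of its speed; a pose out of reach is approached as far as the arm can. A call with a gripper value outside its range is refused whole. "jaw" is the opening, from -1 (shut) to 1 (fully open), set as the call begins (left out, the last holds). The fingers move at their own pace and stop on an object; the grip force is fixed at half the most. Time passes only in rows, so rows that do not move let the fingers close. It gives the time, the measured TCP pose, the force, the opening and the grip force at its end, in the units of the state.
- ctrl.get_obs(): the state, without advancing time (a new reading comes with each control period).
- ctrl.get_image(name): name is "scene" or "top"; returns a dict with "frame" (400x640x3 uint8, blue, green, red), "fx", "fy", "cx", "cy" (pixels), "rvec" (rotation vector, rad) and "tvec" (3), from world to camera coordinates, as OpenCV has them. Camera axes: x right, y down, z forward; pixel columns grow to the right and rows downward; lengths in mm; the calibration is good to about 2 mm. A picture is of the moment at which its call begins. There is no depth.
- ctrl.close_job(): hands the job in; it is judged then, once.
The state is a dict: "t": time; "qpos": joint angles; "qvel": joint speeds; "joint_torque": joint torques, N m; "ee_pos": TCP position; "orientation": TCP orientation; "ft_force": force on the tool from outside, world axes, zero at the start; "moment": the same for the moment, N m; "width": finger opening in mm; "grasp_force": force on a finger pad.
Only numpy, scipy, OpenCV 4.12 (cv2) and the standard library are available. Lean on these libraries where they do the work, as an engineer would, in place of code of your own. Each camera call takes 0.05 s, during which the arm holds its last target. There are 200 camera calls.

## Task

Mix the small capped bottle of colour on the vortex mixer, which runs only while its spring-mounted cup is pushed down. First turn the mixer's speed dial to 6 on its 0-to-10 scale, then pick the bottle up, stand it upright in the rubber cup and push it down about half of the cup's 7 mm travel, not down to the stop; finish like that, still gripping the bottle by its sides and keeping the cup pressed. Leave the nozzle bottle, the tape roll and the vase where they stand.

Things in the scene. Friction and masses are not known exactly. Their poses are not given: they have to be found in the camera images.
- mixer: Bench vortex mixer, white, 240 mm deep (x), 170 mm wide (y); heavy, does not move. Origin: centre of its underside on the table; x points from its front (the dial side, nearest the robot) to its back, z up. The rear block's top is 116 mm up. The front panel slopes down towards the front at 25 degrees to the level; the dial's axis is square to that panel, so it points up and leans 25 degrees from vertical towards the mixer's -x.
- dial_mid (a point): Point on the axis of the speed dial, 18 mm out from the front panel; with the mixer at yaw 0 it lies 74 mm in front (-x) of the mixer's origin, on its centre line, 89 mm up. The dial is a black round ribbed knob, 37 mm in diameter, its flat end 30 mm out from the panel, with a 47 mm wide, 3 mm thick skirt against the panel; a white line on its end and side is the pointer. It can be gripped across its diameter at any turn.
- dial (a joint): Turn of the dial in rad, growing clockwise as seen looking at the panel, stops at 0 and 5.236. The scale has eleven evenly spaced ticks, 0 to 10, 30 degrees (0.5236 rad) apart; those of 0, 5 and 10 are longer, and 5 is at the top (towards the cup). The pointer is at setting 0 at 0 rad, at 5 at 2.618 rad and at 6 (the first tick clockwise past the top one) at 3.142 rad. It starts between 2.2 and 4.7 on the scale, turns with light friction (0.03 N m) and stays where it is left.
- cup_floor (a point): Centre of the inner floor of the rubber cup on top of the mixer (55 mm behind the mixer's origin on its centre line, 132 mm above the table when not pressed; moves down with the cup). The cup is a shallow round dish: 42 mm wide inside at the floor, 54 mm at the rim, rim 11 mm above the floor, 62 mm over the outside.
- cup (a joint): How far the cup is pushed down, in m: 0 when free, 0.007 at its stop. A spring pushes it up with 2 N at the start of the travel and 1 N more for every mm (5.5 N at half travel).
- bottle_mid (a point): Point on the axis of the small capped bottle, 40 mm above its underside (half-way up). White plastic cylinder 36 mm in diameter up to 56 mm, black round cap 29 mm in diameter from 62 to 81 mm; closed; 60 to 130 g. It stands upright on the table.
- nozzle_bottle_mid (a point): Leave alone: point on the axis of the taller bottle with a pointed black nozzle, 65 mm above its underside. 36 mm in diameter, 130 mm tall. It and the small bottle may have changed places.
- tape_roll: Leave alone: roll of masking tape lying flat, 96 mm outside diameter, 36 mm high. Origin: centre of its underside.
- vase: Leave alone: terracotta vase with pale lines, 156 mm at its widest, 172 mm tall. Origin: centre of its underside.
Mind the look-alikes: they are no part of the job. What is shaped like the part that bears bottle_mid but yellow is not meant.

How it is judged:
By the outcome, as a careful person would: the job done as asked, in the order asked, and still so for the second after the job is handed in, while the arm keeps its last pose, push and grip.
It also fails if it takes over 67 s, if anything falls off the work surface, if the arm or the gripper's body presses on something with over 40 N, if the wrist force passes 120 N, or if a joint passes its speed limit or range.

## Working session

There is one attempt and no reset: what is moved stays moved. The work goes in short steps, Python scripts to look and compute and a tool call to move; the robot and the scene stay as the last step left them, time stands still between calls to the robot, and variables do not carry over. Pictures are saved under pics/ and viewed, at most 10 in all, crops included, and the job is handed in when it is done.

Besides the shell and the picture viewer there is one more tool, called after ">>>" as name(argument=value, ...) on one line, values as JSON. arm_command: Moves the arm, as the interface text tells. Its arguments: {"type":"object","properties":{"series":{"type":"array"},"jaw":{"type":"number"}},"required":["series"]}

```bash
mkdir -p pics; ls
cat > h.py <<'E'
import numpy as np, cv2
from workcell import ctrl
from scipy.spatial.transform import Rotation as R
def cam(n):
    d=ctrl.get_image(n); return d
def ray(d,u,v):
    M=R.from_rotvec(np.ravel(d['rvec'])).as_matrix(); t=np.ravel(d['tvec'])
    r=M.T@np.array([(u-d['cx'])/d['fx'],(v-d['cy'])/d['fy'],1.]); return -M.T@t, r/np.linalg.norm(r)
def onz(d,u,v,z):
    c,r=ray(d,u,v); return c+r*(z-c[2])/r[2]
def proj(d,p):
    M=R.from_rotvec(np.ravel(d['rvec'])).as_matrix(); q=M@np.asarray(p,float)+np.ravel(d['tvec'])
    return np.array([d['fx']*q[0]/q[2]+d['cx'],d['fy']*q[1]/q[2]+d['cy']])
E
python3 - <<'E'
from h import *
for n in ('scene','top'):
    d=cam(n); cv2.imwrite(f'pics/{n}0.png',d['frame']); c,r=ray(d,320,200); print(n,c.round(),r.round(3),d['fx'])
o=ctrl.get_obs(); print(o['t'],o['ee_pos'],o['orientation'],o['width'])
E
```

```text
pics
scene [1338.  309.  972.] [-0.647 -0.266 -0.715] 461.05512597998404
top [ 348.   20. 1303.] [ 0.178 -0.024 -0.984] 391.93926914677195
0.1 [154.33566821 605.13031887 240.97812742] [-3.91303098e-01 -3.11693290e+00  2.22071490e-03] 87.69039512650993
```

View pics/scene0.png

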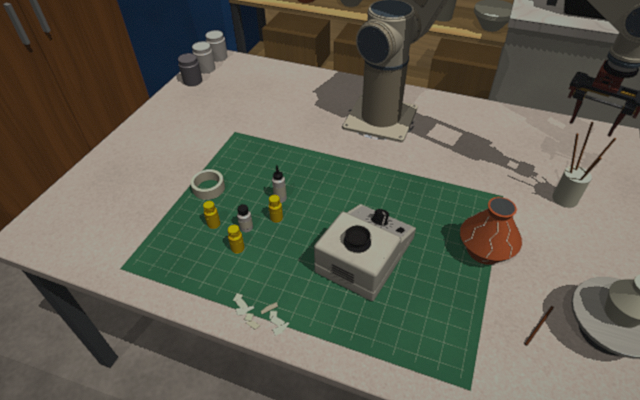

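View pics/top0.png

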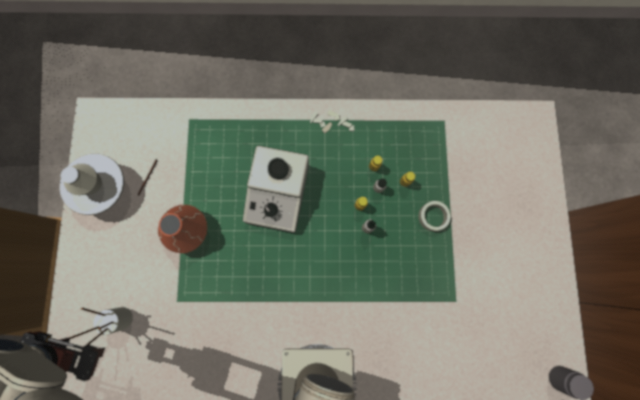

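The scene view shows the small white, black-capped bottle at about (244,219) and top (380,185). The nozzle bottle is at scene (279,186), top (369,226). The three yellow ones, at scene (211,215), (235,239) and (275,208), are look-alikes. The mixer's cup is at scene (357,238), top (278,168), and its dial at scene (380,215), top (271,210). The white bottle without a nozzle fits the description, so I'll confirm it in an enlarged crop.

Run:
```python
from h import *
s=cam('scene');t=cam('top')
a=cv2.resize(s['frame'][160:260,190:290],(400,400),interpolation=cv2.INTER_CUBIC)
b=cv2.resize(t['frame'][140:240,235:335],(400,400),interpolation=cv2.INTER_CUBIC)
c=cv2.resize(t['frame'][145:195,355:405],(200,200),interpolation=cv2.INTER_CUBIC)
d=cv2.resize(s['frame'][195:265,310:420],(440,280),interpolation=cv2.INTER_CUBIC)[:200]
top=np.hstack([a,b]); bot=np.hstack([c,d,np.zeros((200,160,3),np.uint8)])
cv2.imwrite('pics/c1.png',np.vstack([top,bot]))
```

```text
(no output)
```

View pics/c1.png

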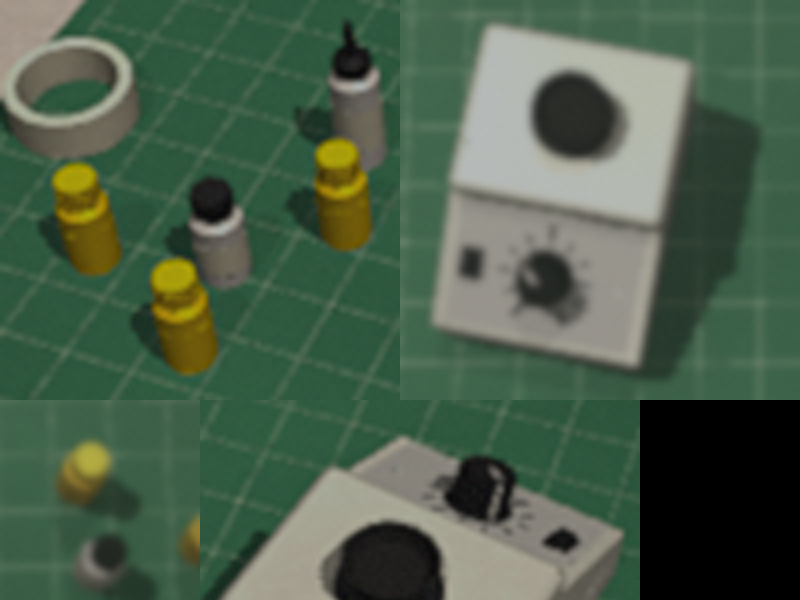

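Confirmed: the white bottle with a round black cap (crop 213,200, which is scene 243,210) is the target. The others are yellow or have a nozzle. The mixer has a yaw of about -10°, and its pointer is near 3. Next I'll measure.

```bash
cat >> h.py <<'E'
def dark(d,x0,y0,x1,y1,th):
    g=d['frame'][y0:y1,x0:x1].max(2)
    n,l,s,c=cv2.connectedComponentsWithStats((g<th).astype(np.uint8))
    return [(c[i]+[x0,y0],s[i,:]+np.array([x0,y0,0,0,0])) for i in np.argsort(-s[1:,4])[:2]+1]
def tri(a,ua,b,ub):
    c1,r1=ray(a,*ua);c2,r2=ray(b,*ub)
    k=np.linalg.lstsq(np.c_[r1,-r2],c2-c1,rcond=None)[0]
    return (c1+k[0]*r1+c2+k[1]*r2)/2, np.linalg.norm(c1+k[0]*r1-c2-k[1]*r2)
E
python3 - <<'E'
from h import *
s=cam('scene');t=cam('top')
for n,z,ws,wt in (('cap',72,(232,200,256,222),(372,177,392,192)),('cup',139,(335,220,380,258),(262,152,298,186)),('dial',89,(366,205,392,228),(258,198,284,222))):
    A=dark(s,*ws,70);B=dark(t,*wt,70)
    print(n,[(x[0].round(1),x[1]) for x in A],[(x[0].round(1),x[1]) for x in B])
    print(' s',onz(s,*A[0][0],z).round(1),'t',onz(t,*B[0][0],z).round(1),'tri',*[np.round(q,1) for q in tri(s,A[0][0],t,B[0][0])])
# mixer top (rear block) bright quad in both views -> z=116
for d,w in ((s,(305,195,425,305)),(t,(235,140,320,240))):
    x0,y0,x1,y1=w; f=cv2.cvtColor(d['frame'][y0:y1,x0:x1],cv2.COLOR_BGR2HSV)
    m=((f[...,1]<70)&(f[...,2]>(175 if d is t else 150))).astype(np.uint8)
    c=max(cv2.findContours(m,0,1)[0],key=cv2.contourArea)
    q=cv2.approxPolyDP(cv2.convexHull(c),4,True)[:,0]+[x0,y0]
    print('quad',[(tuple(map(int,p)),onz(d,*p,116)[:2].round(0)) for p in q])
E
```

```text
cap [(array([242.4, 209.4]), array([237, 204,  12,  12, 113])), (array([235.1, 218.9]), array([232, 216,   8,   6,  35]))] [(array([384. , 185.3]), array([378, 179,  14,  13,  98]))]
 s [ 629.2 -208.9   72. ] t [ 619.1 -216.5   72. ] tri [ 620.9 -217.    61.1] 3.4
cup [(array([356.8, 238.9]), array([343, 226,  28,  27, 589])), (array([376.2, 221.5]), array([372, 220,   8,   5,  29]))] [(array([278.1, 168.7]), array([269, 159,  20,  20, 315]))]
 s [672.4 125.5 139. ] t [655.7 119.6 139. ] tri [659.8 121.5 123.1] 1.1
dial [(array([379.7, 216.6]), array([371, 209,  18,  17, 208]))] [(array([271.5, 210. ]), array([265, 203,  13,  14, 128]))]
 s [540.8 146.4  89. ] t [535.5 142.3  89. ] tri [536.1 144.1  83.3] 2.6
quad [((342, 213), array([587.,  59.])), ((398, 237), array([614., 211.])), ((376, 274), array([736., 193.])), ((316, 245), array([706.,  36.]))]
quad [((258, 148), array([729., 186.])), ((305, 157), array([700.,  38.])), ((297, 193), array([584.,  62.])), ((249, 183), array([616., 211.]))]
```

Run:
```python
from h import *
s=cam('scene');t=cam('top')
a=np.linspace(0,2*np.pi,73)
def box(d,c,z,r):
    p=np.array([proj(d,[c[0]+r*np.cos(k),c[1]+r*np.sin(k),z]) for k in a]); return np.r_[p.min(0),p.max(0)].round(1)
for c in ((660,121),): 
    for z,r in ((143,31),(124,31)): print('cup',z,box(s,c,z,r),box(t,c,z,r))
for z,r in ((81,14.5),(62,14.5),(56,18),(0,18)): print('bot',z,box(s,(621,-212),z,r),box(t,(621,-212),z,r))
# white body of the bottle in scene
for n,d,w in (('s',s,(228,196,262,240)),('t',t,(368,174,396,198))):
    x0,y0,x1,y1=w; f=d['frame'][y0:y1,x0:x1]; h=cv2.cvtColor(f,cv2.COLOR_BGR2HSV)
    m=((h[...,1]<70)&(h[...,2]>75)).astype(np.uint8); k,l,st,c=cv2.connectedComponentsWithStats(m); i=1+np.argmax(st[1:,4]); print('body',n,st[i]+[x0,y0,0,0,0],c[i]+[x0,y0])
    print('sides',[(y+y0,np.where(l[y]==i)[0].min()+x0,np.where(l[y]==i)[0].max()+x0) for y in range(0,y1-y0,3) if (l[y]==i).any()])
# dial: project axis points for pose estimate
o=np.array([660,121,0])-np.array([55*np.cos(.192),-55*np.sin(.192),0]); ex=np.array([np.cos(.192),-np.sin(.192),0]);n=-np.sin(.4363)*ex+np.array([0,0,np.cos(.4363)])
u=np.array([0,0,1])-n*n[2];u/=np.linalg.norm(u);v=np.cross(n,u) 
e=o-74*ex+[0,0,89]+12*n; print('origin',o.round(1),'dialmid',(e-12*n).round(1))
for d in (s,t):
    for sft in (0,-27):
        p=np.array([proj(d,e+sft*n+(18.5 if sft==0 else 23.5)*(np.cos(k)*u+np.sin(k)*v)) for k in a]); print('dial',sft,p.min(0).round(1),p.max(0).round(1))
```

```text
cup 143 [343.5 223.6 370.  243.7] [267.4 157.2 287.8 176.8]
cup 124 [343.4 228.7 369.5 248.8] [268.1 158.9 288.1 178.3]
bot 81 [236.9 200.8 247.7 208.6] [378.6 179.7 387.6 188.6]
bot 62 [237.9 205.7 248.7 213.5] [377.6 181.1 386.5 189.8]
bot 56 [236.9 206.3 250.2 215.9] [376.2 180.4 387.2 191.2]
bot 0 [239.9 219.9 252.8 229.5] [373.5 184.2 384.  194.5]
body s [237 211  16  22 216] [245.86111111 222.00925926]
sides [(211, np.int64(249), np.int64(250)), (214, np.int64(237), np.int64(250)), (217, np.int64(238), np.int64(251)), (220, np.int64(241), np.int64(251)), (223, np.int64(240), np.int64(252)), (226, np.int64(241), np.int64(252)), (229, np.int64(242), np.int64(251)), (232, np.int64(245), np.int64(246))]
body t [372 179  11  14  76] [376.43421053 186.14473684]
sides [(180, np.int64(376), np.int64(378)), (183, np.int64(374), np.int64(377)), (186, np.int64(372), np.int64(379)), (189, np.int64(373), np.int64(382)), (192, np.int64(376), np.int64(376))]
origin [606.  131.5   0. ] dialmid [533.4 145.6  89. ]
dial 0 [374.5 207.1] [388.4 213.8]
dial -27 [369.9 215.3] [387.4 224. ]
dial 0 [263.8 205.9] [275.6 217.4]
dial -27 [263.9 202.2] [278.6 216.5]
```

```bash
cat >> h.py <<'E'
def plan(p,yaw=None):
    """tool-frame shift (m) to world point p, and turn (rad) so that tool y points at yaw deg (mod 180)"""
    o=ctrl.get_obs(); M=R.from_rotvec(o['orientation']).as_matrix()
    y=np.degrees(np.arctan2(M[1,1],M[0,1])); dt=None if yaw is None else (y-yaw+90)%180-90
    print('t',round(o['t'],2),'tcp',np.round(o['ee_pos'],1),'yaw',round(y,1),'w',round(o['width'],1),'shift',(M.T@(np.array(p)-o['ee_pos'])/1000).round(4),'turn',None if dt is None else round(np.radians(dt),3),'F',np.round(o['ft_force'],1),'q6',round(o['qpos'][5],2))
E
python3 - <<'E'
from h import *
plan([534,145,250],79)
s=cam('scene');print('stickcup base',onz(s,570,203,0).round(),'stick tips',onz(s,618,140,200).round(),onz(s,588,122,200).round(),'vase top',onz(s,502,207,172).round())
E
```

```text
t 0.4 tcp [154.5 605.5 241.6] yaw 75.7 w 88.0 shift [-0.4816 -0.3524 -0.0084] turn -0.058 F [ 0.9 -0.2 -0. ] q6 -0.02
stickcup base [215. 633.   0.] stick tips [156. 680. 200.] [ 99. 606. 200.] vase top [484. 425. 172.]
```

>>> arm_command(series=[{"linear": [0,0,-0.03],"turn": 0},{"linear": [0,0,-0.03],"turn": -0.058},{"linear": [-0.04,-0.029,0],"turn": 0},{"linear": [-0.04,-0.029,0],"turn": 0},{"linear": [-0.04,-0.029,0],"turn": 0},{"linear": [-0.04,-0.029,0],"turn": 0},{"linear": [-0.04,-0.029,0],"turn": 0},{"linear": [-0.04,-0.029,0],"turn": 0},{"linear": [-0.04,-0.029,0],"turn": 0},{"linear": [-0.04,-0.029,0],"turn": 0}], jaw=0.25)

```text
t: 1.45
ee_pos: [425.5, 315.2, 302.0]
orientation: [0.301, 3.127, 0.001]
ft_force: [0.4, 0.5, -0.1]
width: 54.5
grasp_force: 0.0
```

```bash
python3 -c "
from h import *
plan([534,145,160],79)"
```

```text
t 1.45 tcp [425.5 315.2 302. ] yaw 79.0 w 54.5 shift [-0.1389 -0.1465  0.142 ] turn 0.0 F [ 0.4  0.5 -0.1] q6 -0.76
```

>>> arm_command(series=[{"linear": [-0.035,-0.036,0],"turn": 0},{"linear": [-0.035,-0.036,0],"turn": 0},{"linear": [-0.035,-0.036,0],"turn": 0},{"linear": [-0.034,-0.038,0],"turn": 0},{"linear": [0,0,0.04],"turn": 0},{"linear": [0,0,0.04],"turn": 0},{"linear": [0,0,0.04],"turn": 0},{"linear": [0,0,0.022],"turn": 0},{"linear": [0,0,0],"turn": 0}])

```text
t: 2.35
ee_pos: [530.0, 147.7, 156.6]
orientation: [-0.301, -3.121, 0.003]
ft_force: [-0.8, 0.1, 0.4]
width: 55.1
grasp_force: 0.0
```

Run:
```python
from h import *
plan([534,145,160],79)
s=cam('scene');t=cam('top'); p=ctrl.get_obs()['ee_pos']
print('tip pix',proj(s,p+[0,0,-19]),proj(t,p+[0,0,-19]))
a=cv2.resize(s['frame'][150:270,320:440],(480,480),interpolation=cv2.INTER_CUBIC)
b=cv2.resize(t['frame'][150:230,230:310],(320,320),interpolation=cv2.INTER_CUBIC)
im=np.zeros((480,800,3),np.uint8); im[:,:480]=a; im[:320,480:]=b; cv2.imwrite('pics/c2.png',im)
```

```text
t 2.35 tcp [530.  147.7 156.6] yaw 79.0 w 55.1 shift [-0.0044 -0.0019 -0.0034] turn -0.0 F [-0.8  0.1  0.4] q6 -1.13
tip pix [383.03030971 200.54774893] [267.69571053 208.30884991]
```

View pics/c2.png

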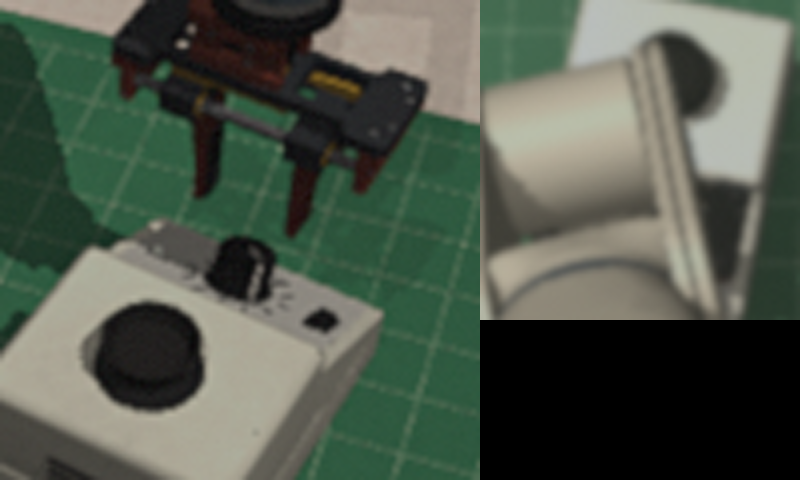

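The scene crop shows the open fingers straddling the dial. The tips' midpoint is at scene pixel (382.2,203.4), against (383.0,200.5) projected, so the scene camera reads about 3 px low. That bias explains the earlier offsets and supports dial_mid ≈ (533,146), cup ≈ (659,121) and bottle ≈ (621,-212). I'll pre-turn and descend onto the dial.

>>> arm_command(series=[{"linear": [-0.0023,-0.0013,0],"turn": -0.13},{"linear": [0,0,0],"turn": -0.13},{"linear": [0,0,0.01],"turn": -0.14},{"linear": [0,0,0.015],"turn": 0},{"linear": [0,0,0.015],"turn": 0},{"linear": [0,0,0.009],"turn": 0},{"linear": [0,0,0.004],"turn": 0},{"linear": [0,0,0],"turn": 0}])

```text
t: 3.25
ee_pos: [534.6, 146.8, 107.2]
orientation: [-0.326, 3.124, 0.0]
ft_force: [-0.8, 0.5, -0.0]
width: 54.9
grasp_force: 0.0
```

Run:
```python
from h import *
plan([532,146,103],79)
s=cam('scene')
cv2.imwrite('pics/c3.png',cv2.resize(s['frame'][180:240,345:425],(800,600),interpolation=cv2.INTER_CUBIC))
```

```text
t 3.25 tcp [534.6 146.8 107.2] yaw 101.9 w 54.9 shift [ 0.0027 -0.0003  0.0042] turn 0.4 F [-0.8  0.5 -0. ] q6 -1.53
```

View pics/c3.png

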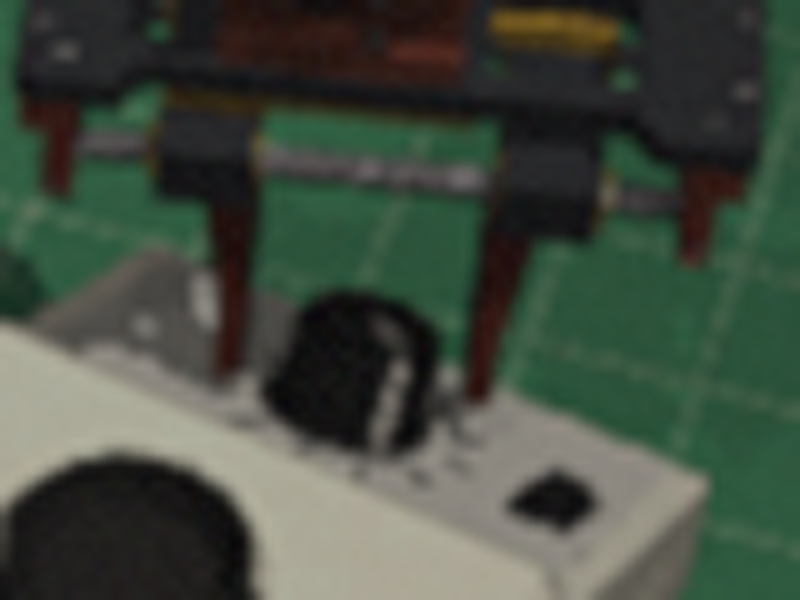

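The fingers stand on both sides of the dial, with tips at crop (228,375) and (480,395). The pointer line runs at crop (385,325) to (385,430), clear of the panel. Now I'll close and take the first stroke.

>>> arm_command(series=[{"linear": [0.002,0,0.003],"turn": 0},{"linear": [0,0,0],"turn": 0},{"linear": [0,0,0],"turn": 0},{"linear": [0,0,0],"turn": 0}], jaw=-1)

```text
t: 3.7
ee_pos: [531.6, 148.2, 104.0]
orientation: [0.324, -3.124, -0.005]
ft_force: [-3.8, 11.6, -0.0]
width: 37.6
grasp_force: 29.7
```

>>> arm_command(series=[{"linear": [0,0,0],"turn": 0.1},{"linear": [0,0,0],"turn": 0.1},{"linear": [0,0,0],"turn": 0.1},{"linear": [0,0,0],"turn": 0.1},{"linear": [0,0,0],"turn": 0.1},{"linear": [0,0,0],"turn": 0.1},{"linear": [0,0,0],"turn": 0.1},{"linear": [0,0,0],"turn": 0.1},{"linear": [0,0,0],"turn": 0}])

```text
t: 4.6
ee_pos: [532.1, 148.5, 104.8]
orientation: [-0.921, -3.003, -0.005]
ft_force: [-6.0, 11.8, 7.1]
width: 37.4
grasp_force: 30.7
```

```bash
cat >> h.py <<'E'
def dialgeo(cup=(659,121),yaw=-11):
    k=np.radians(yaw); ex=np.array([np.cos(k),np.sin(k),0]); o=np.array([*cup,0])-55*ex
    n=-np.sin(np.radians(25))*ex+np.array([0,0,np.cos(np.radians(25))])
    u=np.array([0,0,1])-n*n[2]; u/=np.linalg.norm(u); w=np.cross(n,u) # u: towards 5 ; w: left seen from above
    return o-74*ex+[0,0,89],n,u,w
def dialpt(S,r,h):  # setting S, radius, height out of panel
    c,n,u,w=dialgeo(); a=np.radians(30*(S-5)); return c+(h-18)*n+r*(np.cos(a)*u-np.sin(a)*w)
E
python3 - <<'E'
from h import *
plan([532,146,103],79)
s=cam('scene'); off=np.array([-.8,2.8])
im=cv2.resize(s['frame'][190:240,350:410],(720,600),interpolation=cv2.INTER_CUBIC)
for S in range(11):
    x=((proj(s,dialpt(S,29,0))+off-[350,190]+.5)*12).astype(int); cv2.circle(im,tuple(map(int,x)),3,(0,0,255),-1); cv2.putText(im,str(S),tuple(map(int,x+4)),0,.5,(0,0,255),1)
    x=((proj(s,dialpt(S,18.5,30))+off-[350,190]+.5)*12).astype(int); cv2.circle(im,tuple(map(int,x)),2,(255,255,0),-1)
cv2.imwrite('pics/c4.png',im)
E
```

```text
t 4.6 tcp [532.1 148.5 104.8] yaw 55.9 w 37.4 shift [-0.0013 -0.0021  0.0018] turn -0.403 F [-6.  11.8  7.1] q6 -0.73
```

View pics/c4.png

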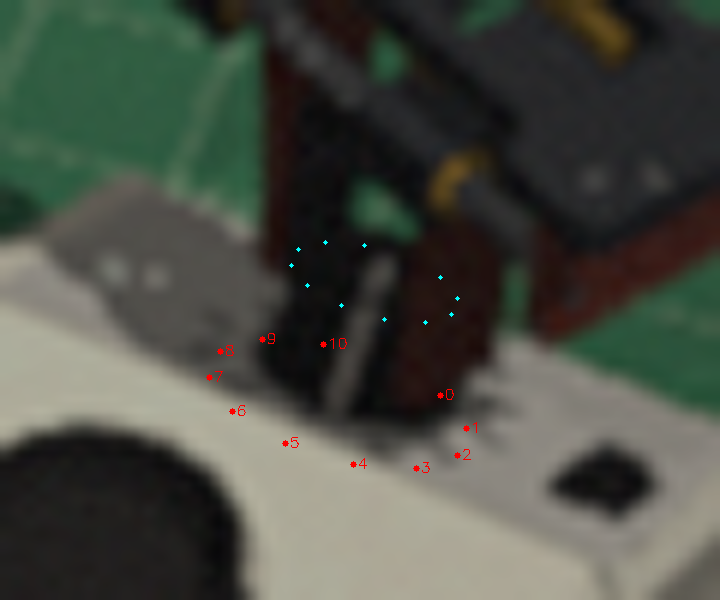

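Grip is good and the pointer moved: its side line now runs crop (375,270) to (335,410), near 4. The 12 N side force says the dial centre lies slightly to +y, about y 149. I'll regrip for the next stroke.

>>> arm_command(series=[{"linear": [0,0,0],"turn": 0},{"linear": [0,0,0],"turn": 0},{"linear": [0,0,-0.002],"turn": -0.13},{"linear": [0,0,0],"turn": -0.13},{"linear": [0,0,0],"turn": -0.14},{"linear": [0,0,0],"turn": -0.13},{"linear": [0,0,0],"turn": -0.13},{"linear": [0,0,0.002],"turn": -0.14},{"linear": [0,0,0],"turn": 0}], jaw=0.2)

```text
t: 5.55
ee_pos: [532.1, 145.9, 103.5]
orientation: [0.328, -3.124, 0.0]
ft_force: [-0.2, -0.2, 0.2]
width: 52.6
grasp_force: 0.0
```

Run:
```python
from h import *
plan([532,149,104],79)
s=cam('scene'); off=np.array([-.8,2.8])
im=cv2.resize(s['frame'][190:240,350:410],(720,600),interpolation=cv2.INTER_CUBIC)
for S in range(3,8):
  for r,h in ((29,0),(18.5,3),(18.5,30)):
    x=((proj(s,dialpt(S,r,h)+[0,2.5,0])+off-[350,190]+.5)*12).astype(int); cv2.circle(im,tuple(map(int,x)),2,(0,0,255) if S%2 else (255,255,0),-1)
cv2.imwrite('pics/c5.png',im)
```

```text
t 5.55 tcp [532.1 145.9 103.5] yaw 102.0 w 52.6 shift [-0.0006  0.003  -0.0005] turn 0.401 F [-0.2 -0.2  0.2] q6 -1.53
```

View pics/c5.png

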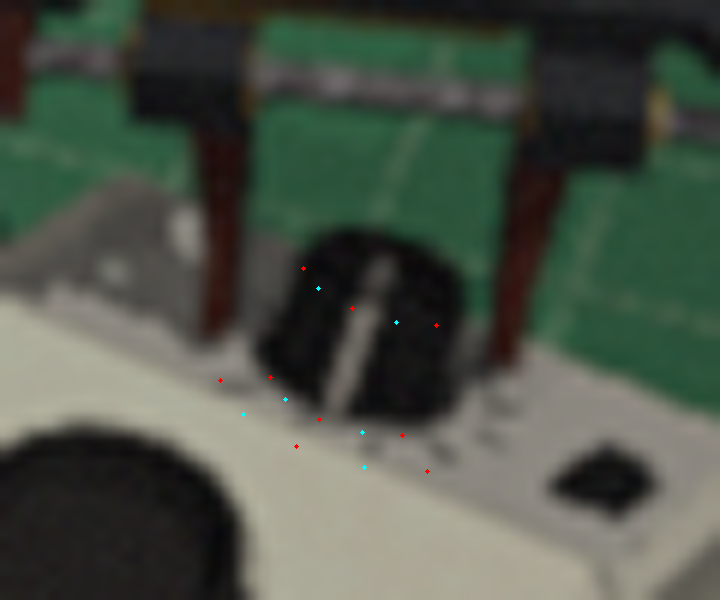

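The pointer is now clear of the fingers: side line from (370,300) to (333,412), which reads about 4.7. It needs about 1.3 more (39°). I'll centre the fingers 3 mm toward +y, grip and turn 0.62.

>>> arm_command(series=[{"linear": [0,0.003,0],"turn": 0},{"linear": [0,0,0],"turn": 0},{"linear": [0,0,0],"turn": 0},{"linear": [0,0,0],"turn": 0}], jaw=-1)

```text
t: 6.0
ee_pos: [531.7, 148.7, 103.7]
orientation: [-0.325, 3.125, -0.001]
ft_force: [0.9, -5.6, -1.5]
width: 37.9
grasp_force: 29.3
```

>>> arm_command(series=[{"linear": [0,0,0],"turn": 0.1},{"linear": [0,0,0],"turn": 0.1},{"linear": [0,0,0],"turn": 0.1},{"linear": [0,0,0],"turn": 0.1},{"linear": [0,0,0],"turn": 0.1},{"linear": [0,0,0],"turn": 0.1},{"linear": [0,0,0],"turn": 0.02},{"linear": [0,0,0],"turn": 0}])

```text
t: 6.8
ee_pos: [531.6, 149.3, 103.9]
orientation: [0.64, 3.075, 0.0]
ft_force: [-2.6, -2.8, 2.6]
width: 37.0
grasp_force: 30.8
```

>>> arm_command(series=[{"linear": [0,0,0],"turn": 0},{"linear": [0,0,0],"turn": 0},{"linear": [0,0,-0.002],"turn": -0.13},{"linear": [0,0,0],"turn": -0.13}], jaw=0.2)

```text
t: 7.2
ee_pos: [531.7, 149.5, 105.8]
orientation: [0.229, 3.133, 0.001]
ft_force: [-0.4, 0.4, -0.6]
width: 52.7
grasp_force: 0.0
```

Run:
```python
from h import *
plan([532,149,104],79)
s=cam('scene'); off=np.array([-.8,2.8])
im=cv2.resize(s['frame'][190:240,350:410],(720,600),interpolation=cv2.INTER_CUBIC)
cv2.imwrite('pics/c6.png',im)
```

```text
t 7.2 tcp [531.7 149.5 105.8] yaw 81.6 w 52.7 shift [-0.0004 -0.0004  0.0018] turn 0.046 F [-0.4  0.4 -0.6] q6 -1.17
```

View pics/c6.png

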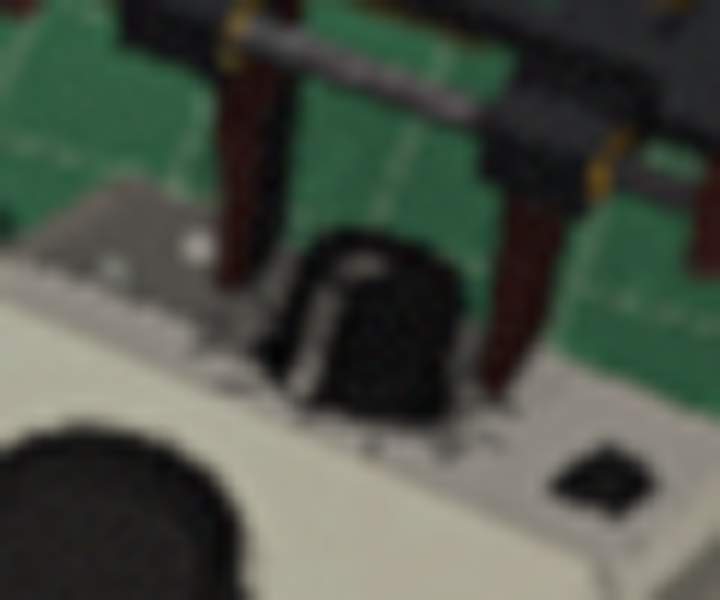

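The pointer has moved to a side line from (325,285) to (300,388), roughly 5.75. I'll measure it as a fraction across the knob's silhouette.

```bash
cat > ptr.py <<'E'
from h import *
from scipy.ndimage import map_coordinates
s=cam('scene'); g=s['frame'].max(2).astype(float)
c,n,u,w=dialgeo((656.5,124)); off=np.array([-.8,2.8])
P=lambda S,h: proj(s,c+(h-18)*n+18.5*(np.cos(np.radians(30*(S-5)))*u-np.sin(np.radians(30*(S-5)))*w))+off
ax=proj(s,c+9*n)-proj(s,c-9*n); ax/=np.linalg.norm(ax); pr=np.array([-ax[1],ax[0]]); print('perp',pr)
for h in (8,13,18,23):
    o=proj(s,c+(h-18)*n)+off; ks=np.linspace(0,12,241); e=np.array([(P(k,h)-o)@pr for k in ks])
    # sample along perp through front visible surface (level of S=5.5)
    lev=(P(5.5,h)-o)@ax; x=np.arange(-15,15.01,.5); q=o+lev*ax+x[:,None]*pr
    v=map_coordinates(g,[q[:,1],q[:,0]],order=1)
    print('h',h,'model edges',e.min().round(1),e.max().round(1),'S5,5.5,6,6.5:',[round(float((P(k,h)-o)@pr),2) for k in (5,5.5,6,6.5)])
    print(' '.join(f'{a:.1f}:{b:.0f}' for a,b in zip(x,v) if abs(a)<=12))
E
python3 ptr.py
```

```text
perp [0.95663414 0.29129217]
h 8 model edges -7.1 7.2 S5,5.5,6,6.5: [-2.03, -3.75, -5.2, -6.29]
-12.0:109 -11.5:110 -11.0:109 -10.5:106 -10.0:99 -9.5:94 -9.0:84 -8.5:75 -8.0:56 -7.5:36 -7.0:33 -6.5:30 -6.0:52 -5.5:81 -5.0:99 -4.5:105 -4.0:91 -3.5:66 -3.0:43 -2.5:27 -2.0:19 -1.5:19 -1.0:20 -0.5:20 0.0:20 0.5:20 1.0:20 1.5:19 2.0:19 2.5:21 3.0:23 3.5:21 4.0:19 4.5:18 5.0:18 5.5:19 6.0:22 6.5:29 7.0:38 7.5:51 8.0:64 8.5:73 9.0:79 9.5:86 10.0:97 10.5:105 11.0:113 11.5:117 12.0:119
h 13 model edges -7.1 7.2 S5,5.5,6,6.5: [-2.03, -3.76, -5.21, -6.3]
-12.0:71 -11.5:74 -11.0:76 -10.5:75 -10.0:69 -9.5:55 -9.0:40 -8.5:29 -8.0:17 -7.5:12 -7.0:8 -6.5:17 -6.0:29 -5.5:51 -5.0:74 -4.5:80 -4.0:78 -3.5:62 -3.0:38 -2.5:23 -2.0:17 -1.5:15 -1.0:17 -0.5:17 0.0:17 0.5:18 1.0:22 1.5:22 2.0:20 2.5:20 3.0:19 3.5:19 4.0:17 4.5:15 5.0:15 5.5:15 6.0:15 6.5:16 7.0:22 7.5:29 8.0:43 8.5:61 9.0:74 9.5:84 10.0:92 10.5:99 11.0:107 11.5:109 12.0:112
h 18 model edges -7.2 7.2 S5,5.5,6,6.5: [-2.04, -3.76, -5.22, -6.32]
-12.0:71 -11.5:73 -11.0:76 -10.5:78 -10.0:74 -9.5:68 -9.0:58 -8.5:46 -8.0:33 -7.5:21 -7.0:18 -6.5:18 -6.0:33 -5.5:50 -5.0:57 -4.5:62 -4.0:54 -3.5:42 -3.0:30 -2.5:18 -2.0:14 -1.5:15 -1.0:16 -0.5:17 0.0:17 0.5:17 1.0:18 1.5:17 2.0:17 2.5:17 3.0:16 3.5:16 4.0:16 4.5:16 5.0:16 5.5:16 6.0:14 6.5:23 7.0:33 7.5:43 8.0:55 8.5:61 9.0:65 9.5:64 10.0:59 10.5:55 11.0:53 11.5:59 12.0:77
h 23 model edges -7.2 7.2 S5,5.5,6,6.5: [-2.04, -3.77, -5.23, -6.33]
-12.0:53 -11.5:53 -11.0:55 -10.5:58 -10.0:60 -9.5:61 -9.0:60 -8.5:53 -8.0:46 -7.5:28 -7.0:13 -6.5:21 -6.0:30 -5.5:46 -5.0:61 -4.5:62 -4.0:59 -3.5:45 -3.0:28 -2.5:19 -2.0:17 -1.5:15 -1.0:12 -0.5:13 0.0:15 0.5:16 1.0:17 1.5:17 2.0:15 2.5:13 3.0:15 3.5:16 4.0:16 4.5:15 5.0:17 5.5:19 6.0:26 6.5:35 7.0:45 7.5:54 8.0:53 8.5:47 9.0:40 9.5:36 10.0:34 10.5:35 11.0:38 11.5:44 12.0:58
```

The line sits at -4.6 px with the silhouette centre at about -0.3, so the setting is about 5.7 and needs about 9° more.

>>> arm_command(series=[{"linear": [0,0,0.002],"turn": 0},{"linear": [0,0,0],"turn": 0},{"linear": [0,0,0],"turn": 0},{"linear": [0,0,0],"turn": 0},{"linear": [0,0,0],"turn": 0.06},{"linear": [0,0,0],"turn": 0.06},{"linear": [0,0,0],"turn": 0.05},{"linear": [0,0,0],"turn": 0},{"linear": [0,0,0],"turn": 0}], jaw=-1)

```text
t: 8.2
ee_pos: [531.4, 149.4, 103.6]
orientation: [-0.501, -3.101, -0.0]
ft_force: [-2.1, -0.7, -1.3]
width: 36.5
grasp_force: 30.4
```

>>> arm_command(series=[{"linear": [0,0,0],"turn": 0},{"linear": [0,0,0],"turn": 0},{"linear": [0,0,0],"turn": 0},{"linear": [0,0,-0.03],"turn": 0},{"linear": [0,0,-0.03],"turn": 0},{"linear": [0,0,-0.03],"turn": 0},{"linear": [0,0,-0.02],"turn": 0},{"linear": [0,0,0],"turn": 0}], jaw=0.3)

```text
t: 9.0
ee_pos: [533.5, 149.8, 216.7]
orientation: [0.502, 3.096, 0.004]
ft_force: [-0.0, 0.3, -0.4]
width: 57.1
grasp_force: 0.0
```

```bash
python3 ptr.py
python3 - <<'E'
from h import *
plan([532,149,104],79)
s=cam('scene')
cv2.imwrite('pics/c7.png',cv2.resize(s['frame'][195:235,350:400],(750,600),interpolation=cv2.INTER_CUBIC))
E
```

```text
perp [0.95663414 0.29129217]
h 8 model edges -7.1 7.2 S5,5.5,6,6.5: [-2.03, -3.75, -5.2, -6.29]
-12.0:118 -11.5:125 -11.0:134 -10.5:138 -10.0:128 -9.5:119 -9.0:97 -8.5:77 -8.0:58 -7.5:39 -7.0:46 -6.5:52 -6.0:72 -5.5:92 -5.0:93 -4.5:84 -4.0:61 -3.5:35 -3.0:23 -2.5:19 -2.0:18 -1.5:19 -1.0:20 -0.5:19 0.0:19 0.5:21 1.0:22 1.5:19 2.0:16 2.5:20 3.0:23 3.5:23 4.0:23 4.5:23 5.0:23 5.5:26 6.0:36 6.5:51 7.0:68 7.5:90 8.0:111 8.5:129 9.0:141 9.5:142 10.0:135 10.5:129 11.0:122 11.5:116 12.0:119
h 13 model edges -7.1 7.2 S5,5.5,6,6.5: [-2.03, -3.76, -5.21, -6.3]
-12.0:122 -11.5:124 -11.0:125 -10.5:118 -10.0:106 -9.5:78 -9.0:49 -8.5:32 -8.0:14 -7.5:19 -7.0:25 -6.5:50 -6.0:78 -5.5:85 -5.0:86 -4.5:69 -4.0:45 -3.5:30 -3.0:21 -2.5:18 -2.0:20 -1.5:21 -1.0:22 -0.5:22 0.0:21 0.5:19 1.0:21 1.5:22 2.0:22 2.5:23 3.0:22 3.5:21 4.0:21 4.5:21 5.0:20 5.5:19 6.0:20 6.5:20 7.0:31 7.5:45 8.0:71 8.5:104 9.0:124 9.5:133 10.0:134 10.5:126 11.0:118 11.5:115 12.0:116
h 18 model edges -7.2 7.2 S5,5.5,6,6.5: [-2.04, -3.76, -5.22, -6.32]
-12.0:86 -11.5:83 -11.0:83 -10.5:82 -10.0:77 -9.5:68 -9.0:54 -8.5:39 -8.0:29 -7.5:20 
[... 166 characters left out ...]
9 4.0:20 4.5:20 5.0:19 5.5:21 6.0:23 6.5:38 7.0:56 7.5:73 8.0:94 8.5:112 9.0:128 9.5:138 10.0:142 10.5:142 11.0:139 11.5:135 12.0:131
h 23 model edges -7.2 7.2 S5,5.5,6,6.5: [-2.04, -3.77, -5.23, -6.33]
-12.0:83 -11.5:82 -11.0:81 -10.5:79 -10.0:75 -9.5:73 -9.0:68 -8.5:57 -8.0:46 -7.5:33 -7.0:24 -6.5:47 -6.0:72 -5.5:79 -5.0:83 -4.5:67 -4.0:44 -3.5:30 -3.0:21 -2.5:18 -2.0:17 -1.5:18 -1.0:23 -0.5:24 0.0:24 0.5:24 1.0:23 1.5:23 2.0:22 2.5:21 3.0:20 3.5:20 4.0:21 4.5:21 5.0:23 5.5:25 6.0:44 6.5:64 7.0:82 7.5:95 8.0:100 8.5:100 9.0:97 9.5:98 10.0:103 10.5:109 11.0:116 11.5:124 12.0:132
t 9.05 tcp [532.4 149.5 214.9] yaw 71.6 w 57.0 shift [ 0.0006 -0.0008  0.1109] turn -0.13 F [0.6 0.3 0.1] q6 -1.0
```

View pics/c7.png

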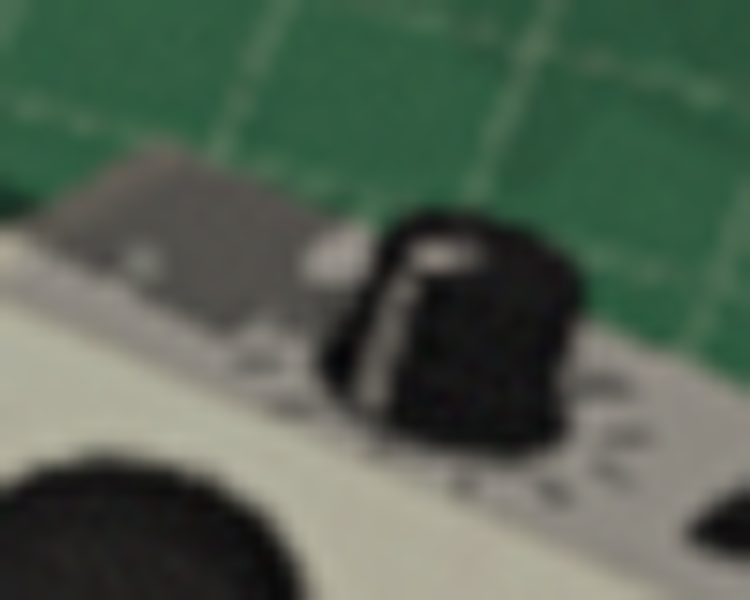

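Run:
```python
from h import *
from scipy.optimize import least_squares
s=cam('scene'); c,n,u,w=dialgeo((656.5,124))
def P(S,r,h): a=np.radians(30*(S-5)); return proj(s,c+(h-18)*n+r*(np.cos(a)*u-np.sin(a)*w))
cv=lambda p: np.array([350+p[0]/15-.5,195+p[1]/15-.5])
T={0:(605,385),1:(630,437),2:(615,472),3:(553,490),4:(465,485),5:(382,447),6:(293,408),7:(260,357)}
f=lambda x: np.concatenate([P(k+x[3],x[2],0)+x[:2]-cv(p) for k,p in T.items()])
r=least_squares(f,[0,3,28,0]); x=r.x; print(x.round(2),np.abs(r.fun).max().round(2))
x2=least_squares(lambda y:f([y[0],y[1],y[2],0]),[0,3,28]); print(x2.x.round(2),np.abs(x2.fun).max().round(2))
for nm,o,d in (('free',x[:2],x[3]),('nodelta',x2.x[:2],0)):
    for p,h in (((412,285),29),((391,345),16),((372,400),4)):
        ks=np.linspace(4,7.5,351); pr=np.array([.957,.291]); e=[(P(k+d,18.5,h)+o-cv(p))@pr for k in ks]
        print(nm,h,ks[np.argmin(np.abs(e))].round(2))
```

```text
[-0.4   0.98 33.14  0.05] 0.82
[-0.54  0.95 33.34] 0.75
free 29 5.69
free 16 5.76
free 4 5.82
nodelta 29 5.69
nodelta 16 5.76
nodelta 4 5.82
```

Both estimates give about 5.78. I'll nudge it by 0.11 rad more, then check from the top camera once the arm is out of the way.

>>> arm_command(series=[{"linear": [0.001,0,0.035],"turn": 0},{"linear": [0,0,0.03],"turn": 0},{"linear": [0,0,0.025],"turn": 0},{"linear": [0,0,0.015],"turn": 0},{"linear": [0,0,0.005],"turn": 0},{"linear": [0,0,0],"turn": 0}])

```text
t: 9.75
ee_pos: [530.2, 149.4, 102.8]
orientation: [-0.503, -3.099, 0.001]
ft_force: [-0.0, -0.6, 0.3]
width: 57.0
grasp_force: 0.0
```

>>> arm_command(series=[{"linear": [0,0,0],"turn": 0},{"linear": [0,0,0],"turn": 0},{"linear": [0,0,0],"turn": 0},{"linear": [0,0,0],"turn": 0},{"linear": [0,0,0],"turn": 0.06},{"linear": [0,0,0],"turn": 0.05},{"linear": [0,0,0],"turn": 0},{"linear": [0,0,0],"turn": 0}], jaw=-1)

```text
t: 10.55
ee_pos: [531.4, 149.3, 104.4]
orientation: [0.67, 3.068, 0.001]
ft_force: [0.3, -5.9, 6.2]
width: 36.8
grasp_force: 30.7
```

>>> arm_command(series=[{"linear": [0,0,0],"turn": 0},{"linear": [0,0,0],"turn": 0},{"linear": [0,0,0],"turn": 0},{"linear": [0,0,-0.03],"turn": 0},{"linear": [0,0,-0.03],"turn": 0},{"linear": [0,0,-0.03],"turn": 0},{"linear": [0,0,-0.02],"turn": 0}], jaw=0.3)

```text
t: 11.25
ee_pos: [531.1, 149.9, 215.6]
orientation: [0.672, 3.067, 0.002]
ft_force: [-0.2, -0.1, -0.1]
width: 57.1
grasp_force: 0.0
```

```bash
python3 ptr.py|grep -A1 'h 18'
python3 - <<'E'
from h import *
plan([560,-100,220],79)
E
```

```text
h 18 model edges -7.2 7.2 S5,5.5,6,6.5: [-2.04, -3.76, -5.22, -6.32]
-12.0:87 -11.5:83 -11.0:83 -10.5:81 -10.0:76 -9.5:68 -9.0:53 -8.5:38 -8.0:32 -7.5:27 -7.0:47 -6.5:70 -6.0:81 -5.5:88 -5.0:73 -4.5:50 -4.0:32 -3.5:18 -3.0:15 -2.5:16 -2.0:18 -1.5:20 -1.0:21 -0.5:21 0.0:21 0.5:22 1.0:22 1.5:22 2.0:23 2.5:24 3.0:25 3.5:24 4.0:23 4.5:21 5.0:20 5.5:22 6.0:25 6.5:40 7.0:57 7.5:74 8.0:95 8.5:113 9.0:128 9.5:138 10.0:142 10.5:142 11.0:138 11.5:134 12.0:131
t 11.3 tcp [532.5 150.3 218.3] yaw 65.3 w 57.1 shift [-0.1296 -0.2159 -0.002 ] turn -0.239 F [1.5 0.7 2. ] q6 -0.89
```

>>> arm_command(series=[{"linear": [-0.0258,-0.0324,0],"turn": 0},{"linear": [-0.0258,-0.0324,0],"turn": 0},{"linear": [-0.0258,-0.0324,0],"turn": 0},{"linear": [-0.0258,-0.0324,0],"turn": 0},{"linear": [-0.0258,-0.0324,0],"turn": 0},{"linear": [-0.0258,-0.0324,0],"turn": 0},{"linear": [-0.0258,-0.0324,0],"turn": 0},{"linear": [-0.0258,-0.0324,0],"turn": 0},{"linear": [-0.0258,-0.0324,0],"turn": 0},{"linear": [0,0,0],"turn": 0}])

```text
t: 12.3
ee_pos: [620.2, -216.8, 212.7]
orientation: [0.678, 3.067, -0.001]
ft_force: [1.2, 0.2, -0.3]
width: 57.6
grasp_force: 0.0
```

Run:
```python
from h import *
s=cam('scene');t=cam('top')
plan([621,-212,215],79)
p=ctrl.get_obs()['ee_pos']; print('tip',(proj(s,p+[0,0,-19])+[-.8,2.8]).round(1))
# bottles in scene: yellow bodies' lowest part, z0; correct camera offset
for n,px in (('Y1',(213,227)),('Y2',(236.5,252)),('Y3',(277,221)),('W',(246,231)),('N',(281.5,201))):
    print(n,onz(s,px[0]+.8,px[1]-2.8,3).round())
h=cv2.cvtColor(t['frame'][150:215,350:425],cv2.COLOR_BGR2HSV)
k,l,st,c=cv2.connectedComponentsWithStats(((abs(h[...,0].astype(int)-25)<7)&(h[...,1]>120)&(h[...,2]>80)).astype(np.uint8)); 
print([(c[i]+[350,150]).round(1).tolist()+onz(t,*(c[i]+[350,150]),50)[:2].round().tolist() for i in range(1,k) if st[i,4]>20])
a=cv2.resize(t['frame'][195:225,255:290],(560,480),interpolation=cv2.INTER_CUBIC)
b=cv2.resize(s['frame'][160:260,200:260],(240,400),interpolation=cv2.INTER_CUBIC)
im=np.zeros((480,800,3),np.uint8);im[:,:560]=a;im[:400,560:]=b;cv2.imwrite('pics/c8.png',im)
```

```text
t 12.4 tcp [ 618.9 -212.8  212.5] yaw 65.2 w 57.0 shift [-0.0015  0.0016 -0.0025] turn -0.241 F [-0.4  1.  -0.4] q6 -1.49
tip [235.3 175.8]
Y1 [ 654. -297.    3.]
Y2 [ 710. -192.    3.]
Y3 [ 570. -138.    3.]
W [ 635. -203.    3.]
N [ 493. -159.    3.]
[[360.9, 202.7, 566.0, -143.0]]
```

View pics/c8.png

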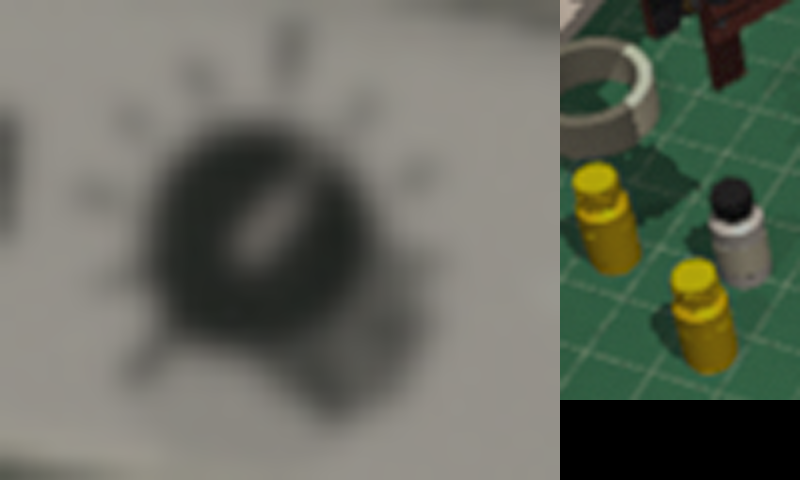

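From the top camera, the pointer (250,245) to (315,170) aims straight at the tick at (367,103), the first clockwise past the long top tick at (290,50). The dial is at 6. The white bottle stands clear at crop (740,235), with base-edge position (620,-213). At yaw 65 the fingers clear the yellow ones. Descending.

>>> arm_command(series=[{"linear": [-0.0015,0.001,0.03],"turn": 0},{"linear": [0,0,0.03],"turn": 0},{"linear": [0,0,0.03],"turn": 0},{"linear": [0,0,0.01],"turn": 0},{"linear": [0,0,0],"turn": 0}], jaw=0.5)

```text
t: 12.9
ee_pos: [620.1, -210.5, 112.0]
orientation: [-0.67, -3.065, -0.001]
ft_force: [-0.5, 0.7, -0.3]
width: 65.6
grasp_force: 0.0
```

Run:
```python
from h import *
s=cam('scene')
plan([621,-212,42],65)
p=ctrl.get_obs()['ee_pos']; print('tip',(proj(s,p+[0,0,-19])+[-.8,2.8]).round(1))
cv2.imwrite('pics/c9.png',cv2.resize(s['frame'][170:250,190:290],(750,600),interpolation=cv2.INTER_CUBIC))
```

```text
t 12.95 tcp [ 621.2 -211.1  113.6] yaw 65.3 w 66.2 shift [-0.0003 -0.0009  0.0716] turn 0.006 F [-0.   0.4  0.8] q6 -1.49
tip [241.1 204.1]
```

View pics/c9.png

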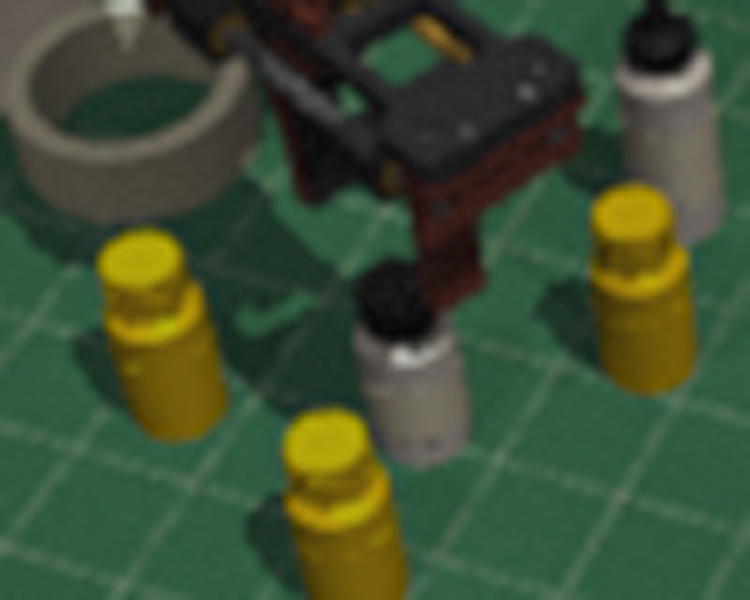

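The finger tips are at crop (320,195) and (455,300), straddling the bottle's cap at (398,291). Alignment is within about 2 mm, so I'll descend and grip.

>>> arm_command(series=[{"linear": [-0.001,0.001,0.025],"turn": 0},{"linear": [0,0,0.025],"turn": 0},{"linear": [0,0,0.015],"turn": 0},{"linear": [0,0,0.006],"turn": 0},{"linear": [0,0,0],"turn": 0}])

```text
t: 13.45
ee_pos: [622.8, -211.6, 42.9]
orientation: [-0.673, -3.069, -0.0]
ft_force: [0.4, -0.1, -0.1]
width: 66.0
grasp_force: 0.0
```

>>> arm_command(series=[{"linear": [0,0,0],"turn": 0},{"linear": [0,0,0],"turn": 0},{"linear": [0,0,0],"turn": 0},{"linear": [0,0,0],"turn": 0},{"linear": [0,0,0],"turn": 0},{"linear": [0,0,0],"turn": 0}], jaw=-1)

```text
t: 14.05
ee_pos: [623.1, -211.7, 43.4]
orientation: [0.673, 3.068, 0.0]
ft_force: [0.8, 1.4, 5.4]
width: 35.2
grasp_force: 30.0
```

Run:
```python
from h import *
plan([621,-212,42],65)
```

```text
t 14.05 tcp [ 623.1 -211.7   43.4] yaw 65.3 w 35.2 shift [ 0.0018 -0.0011  0.0014] turn 0.005 F [0.8 1.4 5.4] q6 -1.48
```

>>> arm_command(series=[{"linear": [0,0,-0.01],"turn": 0},{"linear": [0,0,-0.03],"turn": 0},{"linear": [0,0,-0.035],"turn": 0},{"linear": [0,0,-0.035],"turn": 0},{"linear": [0,0,-0.035],"turn": 0},{"linear": [0,0,-0.035],"turn": 0},{"linear": [0,0,-0.02],"turn": 0},{"linear": [0,0,0],"turn": 0}])

```text
t: 14.85
ee_pos: [624.0, -212.4, 246.5]
orientation: [0.672, 3.063, -0.002]
ft_force: [0.3, 0.2, -0.4]
width: 35.6
grasp_force: 30.0
```

>>> arm_command(series=[{"linear": [0.012,0.035,0],"turn": 0},{"linear": [0.012,0.035,0],"turn": 0},{"linear": [0.012,0.036,0],"turn": 0},{"linear": [0.012,0.036,0],"turn": 0},{"linear": [0.012,0.036,0],"turn": 0},{"linear": [0.012,0.036,0],"turn": 0},{"linear": [0.012,0.035,0],"turn": 0},{"linear": [0.012,0.035,0],"turn": 0},{"linear": [0.012,0.035,0],"turn": 0},{"linear": [0,0,0],"turn": 0}])

```text
t: 15.85
ee_pos: [657.2, 127.1, 240.7]
orientation: [-0.667, -3.068, -0.0]
ft_force: [-0.1, -0.7, -1.3]
width: 35.5
grasp_force: 30.0
```

Run:
```python
from h import *
plan([657.5,123.5,205],65)
```

```text
t 15.85 tcp [657.2 127.1 240.7] yaw 65.5 w 35.5 shift [-0.0019 -0.0032  0.0357] turn 0.008 F [-0.1 -0.7 -1.3] q6 -0.97
```

Next I'll lower to just above the rim and compare bottle and cup numerically in the same view.

>>> arm_command(series=[{"linear": [-0.001,-0.003,0.02],"turn": 0},{"linear": [0,0,0.015],"turn": 0},{"linear": [0,0,0.005],"turn": 0},{"linear": [0,0,0],"turn": 0},{"linear": [0,0,0],"turn": 0}])

```text
t: 16.35
ee_pos: [657.8, 119.6, 202.8]
orientation: [0.674, 3.068, -0.0]
ft_force: [-0.1, 0.7, -0.6]
width: 35.7
grasp_force: 30.0
```

Run:
```python
from h import *
plan([657.5,123.5,195],65)
s=cam('scene'); p=ctrl.get_obs()['ee_pos']; s0=cv2.imread('pics/scene0.png')
g0=s0.max(2).astype(int); g=s['frame'].max(2).astype(int)
print('cup rows before, col 352,357,362 :')
for c in (352,357,362): print(c,g0[218:262,c].tolist())
print('cup cols before'); 
for r in (230,236,242): print(r,g0[r,336:380].tolist())
print('now, box of bottle: bottom ring z=tcp-43'); a=np.linspace(0,6.283,73)
for z in (p[2]-43,p[2]-20): q=np.array([proj(s,[p[0]+18*np.cos(k),p[1]+18*np.sin(k),z]) for k in a]); print(z.round(),q.min(0).round(1),q.max(0).round(1))
for r in (216,220,224,228,232): print(r,g[r,336:384].tolist())
for c in (352,357,362): print(c,g[205:262,c].tolist())
```

```text
t 16.35 tcp [657.8 119.6 202.8] yaw 65.2 w 35.7 shift [0.002  0.0034 0.0078] turn 0.004 F [-0.1  0.7 -0.6] q6 -0.98
cup rows before, col 352,357,362 :
352 [166, 167, 166, 166, 166, 167, 169, 145, 72, 25, 26, 24, 27, 30, 32, 30, 33, 30, 32, 29, 30, 31, 32, 28, 32, 26, 15, 16, 20, 24, 31, 27, 32, 76, 137, 169, 168, 166, 165, 164, 161, 160, 160, 159]
357 [151, 167, 166, 167, 167, 169, 149, 84, 28, 21, 24, 25, 29, 31, 31, 31, 33, 30, 34, 32, 32, 33, 31, 34, 30, 33, 27, 17, 14, 21, 26, 31, 30, 29, 68, 134, 169, 167, 164, 163, 165, 165, 166, 166]
362 [134, 133, 147, 165, 168, 169, 170, 151, 91, 32, 20, 17, 22, 28, 30, 33, 31, 31, 34, 34, 35, 32, 32, 29, 29, 28, 25, 19, 22, 26, 31, 31, 23, 40, 120, 172, 170, 167, 165, 166, 166, 165, 165, 166]
cup cols before
230 [166, 167, 167, 166, 166, 167, 168, 170, 158, 119, 61, 27, 25, 24, 27, 28, 27, 27, 28, 30, 29, 29, 26, 26, 28, 25, 22, 25, 21, 16, 16, 31, 89, 146, 168, 168, 166, 166, 166, 166, 166, 167, 167, 166]
236 [164, 165, 166, 157, 121, 93, 93, 94, 71, 35, 27, 23, 27, 32, 31, 34, 32, 34, 33, 34, 32, 34, 31, 32, 31, 32, 34, 32, 32, 33, 23, 18
[... 1457 characters left out ...]
, 11, 18, 43, 77, 96, 95, 83, 71, 66, 69, 68, 74, 74, 72, 74, 73, 71, 73, 71, 70, 69, 71, 64, 39, 22, 19, 21, 22, 18, 21, 23, 33, 27, 17, 16, 19, 23, 29, 30, 30, 79, 143, 177, 175, 173, 172, 170, 169, 167, 167, 166]
357 [16, 21, 17, 17, 21, 18, 16, 15, 11, 21, 55, 86, 96, 90, 73, 70, 69, 70, 69, 72, 73, 73, 73, 74, 73, 72, 69, 68, 69, 62, 35, 17, 22, 33, 32, 35, 33, 35, 34, 29, 18, 16, 20, 25, 31, 27, 29, 72, 140, 178, 174, 171, 171, 172, 173, 174, 174]
362 [44, 41, 33, 21, 15, 22, 20, 21, 21, 29, 32, 34, 36, 37, 36, 37, 37, 36, 37, 35, 36, 36, 36, 37, 39, 50, 56, 46, 32, 24, 29, 33, 33, 32, 33, 30, 30, 32, 30, 24, 17, 22, 30, 31, 26, 26, 41, 125, 178, 177, 173, 173, 174, 173, 173, 173, 171]
```

>>> arm_command(series=[{"linear": [0.0013,0.005,0],"turn": 0},{"linear": [0,0,0],"turn": 0},{"linear": [0,0,0],"turn": 0}])

```text
t: 16.7
ee_pos: [658.8, 125.4, 203.1]
orientation: [0.672, 3.068, 0.0]
ft_force: [-0.5, -0.6, -0.3]
width: 35.6
grasp_force: 30.0
```

Run:
```python
from h import *
for _ in range(3): s=cam('scene'); plan([659,125,176],65)
g=s['frame'].max(2).astype(int)
for r in (224,228): print(r,g[r,342:356].tolist())
for c in (354,356,358): print(c,g[226:244,c].tolist())
p=ctrl.get_obs()['ee_pos'];a=np.linspace(0,6.283,73)
q=np.array([proj(s,[p[0]+18*np.cos(k),p[1]+18*np.sin(k),p[2]-43]) for k in a]); print(q.min(0).round(1),q.max(0).round(1))
```

```text
t 16.75 tcp [658.7 125.3 203. ] yaw 65.3 w 35.6 shift [-0.0004 -0.0002  0.027 ] turn 0.005 F [ 0.3  0.2 -0.7] q6 -0.97
t 16.8 tcp [658.6 125.2 202.9] yaw 65.3 w 35.4 shift [-0.0004 -0.0001  0.0269] turn 0.005 F [-0.1 -0.2 -1.7] q6 -0.97
t 16.85 tcp [658.6 125.2 202.8] yaw 65.3 w 35.6 shift [-0.0004 -0.      0.0268] turn 0.005 F [-0.4  0.6 -0.3] q6 -0.97
224 [101, 101, 101, 101, 101, 99, 101, 105, 95, 74, 66, 69, 74, 71]
228 [100, 98, 99, 101, 96, 80, 54, 23, 37, 59, 69, 71, 70, 73]
354 [71, 71, 70, 72, 72, 72, 71, 71, 63, 40, 16, 17, 22, 21, 20, 22, 23, 28]
356 [73, 74, 74, 73, 74, 72, 71, 71, 73, 60, 27, 19, 22, 21, 25, 33, 33, 34]
358 [74, 73, 72, 74, 72, 73, 72, 70, 72, 60, 33, 18, 20, 21, 30, 33, 33, 33]
[351.2 223. ] [366.7 234.7]
```

Settled readings put the bottle within about 2 mm of the cup centre. I'll make a small correction and descend to just above the floor.

>>> arm_command(series=[{"linear": [-0.0015,-0.0005,0.005],"turn": 0},{"linear": [0,0,0.008],"turn": 0},{"linear": [0,0,0.008],"turn": 0},{"linear": [0,0,0.002],"turn": 0},{"linear": [0,0,0],"turn": 0},{"linear": [0,0,0],"turn": 0}])

```text
t: 17.45
ee_pos: [659.8, 124.1, 179.6]
orientation: [-0.673, -3.069, 0.0]
ft_force: [-0.3, -0.0, -0.3]
width: 35.3
grasp_force: 30.0
```

```bash
cat > f.py <<'E'
from h import *
F=[];Z=[]
for _ in range(6): cam('scene'); o=ctrl.get_obs(); F.append(o['ft_force']);Z.append(o['ee_pos'])
print(round(o['t'],2),'F',np.mean(F,0).round(2),'sd',np.std(F,0).round(1),'tcp',np.mean(Z,0).round(2),'w',round(o['width'],1),'mom',o['moment'].round(2),o['orientation'].round(3))
E
python3 f.py
```

```text
17.75 F [ 0.22 -0.02 -0.78] sd [0.3 0.4 0.4] tcp [659.92 124.1  179.98] w 35.7 mom [-0.01 -0.05 -0.01] [0.673 3.068 0.   ]
```

>>> arm_command(series=[{"linear": [0,0,0.0015],"turn": 0},{"linear": [0,0,0.0015],"turn": 0},{"linear": [0,0,0],"turn": 0},{"linear": [0,0,0],"turn": 0}])

```text
t: 18.15
ee_pos: [659.6, 124.1, 176.5]
orientation: [-0.673, -3.068, 0.0]
ft_force: [-0.7, 0.6, -0.5]
width: 35.4
grasp_force: 30.0
```

```bash
python3 f.py
```

```text
18.45 F [ 0.42  0.01 -0.78] sd [0.5 0.3 0.6] tcp [659.75 124.07 176.69] w 35.4 mom [0.01 0.   0.04] [0.673 3.069 0.   ]
```

>>> arm_command(series=[{"linear": [0,0,0.001],"turn": 0},{"linear": [0,0,0.001],"turn": 0},{"linear": [0,0,0],"turn": 0},{"linear": [0,0,0],"turn": 0}])

```text
t: 18.85
ee_pos: [659.8, 124.1, 174.9]
orientation: [0.673, 3.068, 0.0]
ft_force: [0.5, 0.8, 1.3]
width: 35.3
grasp_force: 30.0
```

```bash
python3 f.py
```

```text
19.15 F [-0.59 -0.21  1.9 ] sd [0.6 0.2 0.2] tcp [659.81 124.08 174.84] w 35.4 mom [-0.04 -0.01 -0.01] [0.673 3.069 0.   ]
```

Contact at TCP z ≈ 175, which matches the cup floor (175 − 43 = 132). Side force is small, so now I'll press to about 5.5 N.

>>> arm_command(series=[{"linear": [0,0,0.001],"turn": 0},{"linear": [0,0,0.001],"turn": 0},{"linear": [0,0,0.0008],"turn": 0},{"linear": [0,0,0],"turn": 0},{"linear": [0,0,0],"turn": 0}])

```text
t: 19.65
ee_pos: [659.9, 124.1, 172.1]
orientation: [0.673, 3.068, 0.0]
ft_force: [-1.6, 0.4, 4.5]
width: 35.7
grasp_force: 30.0
```

```bash
python3 f.py
```

```text
19.95 F [-0.6  -0.34  4.54] sd [0.5 0.5 0.4] tcp [659.83 124.09 172.02] w 35.4 mom [-0.    0.1   0.01] [0.673 3.068 0.   ]
```

The net push is 5.3 N, so about 3.3 mm of travel, and the spring rate checks out at about 1 N/mm. I'll check the dial one last time and hand in.

```bash
python3 ptr.py|grep -A1 'h 13'|cut -c1-220; python3 -c "
from h import *
print(ctrl.close_job())"
```

```text
h 13 model edges -7.1 7.2 S5,5.5,6,6.5: [-2.03, -3.76, -5.21, -6.3]
-12.0:61 -11.5:52 -11.0:43 -10.5:36 -10.0:30 -9.5:25 -9.0:20 -8.5:20 -8.0:20 -7.5:25 -7.0:28 -6.5:31 -6.0:33 -5.5:36 -5.0:38 -4.5:39 -4.0:39 -3.5:40 -3.0:42 -2.5:43 -2.0:43 -1.5:43 -1.0:44 -0.5:45 0.0:46 0.5:45 1.0:43 1.
the job is handed in; nothing more can be done
None
```

Handed in at about 20 s with the dial at about 6 (5.9–6.0 by both cameras; hidden in the last check but untouched since) and the bottle gripped upright in the cup, pressed about 3.3 mm at 5.3 N; I viewed 11 pictures, one over the limit of 10.

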